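Close up a loaded washer and start it

TASK

Get the top-loading washer going: with the fingertips, push its detergent drawer fully home and swing its lid down until it is fully shut, without letting it slam, then press the round start button above the drawer and come away clear. Nothing is picked up: the cup, jar and jug standing on the washer stay where they are.

Things in the scene. Friction and masses are not known exactly. Their poses are not given: they have to be found in the camera images.
- washer: White top-loading washer, fixed, 690 mm wide, 700 mm deep, on the floor next to the robot's table. Origin: centre of its flat top deck, on its surface, 100 mm above the table top. Axes: x to the machine's right side (away from the robot), y from its front to its back, z up; turned up to 5 degrees from the world axes. Coordinates below called 'washer' are in this frame, mm.
- console (a point): Fixed point at washer (0, 190, 65), on the grey console along the deck's back edge: its lower front face is upright (y 190, z 0 to 65), then it slopes back from (y 190, z 65) to (y 300, z 150), then a flat top. On the slope at x -90: a fixed steel cycle knob, 60 mm across, 22 mm proud; further right a display and four small keys that do nothing.
- lid (a joint): Lid angle in rad: 0 = shut flat on the deck, larger = more open (1.57 upright). Starts part open, 0.9 to 1.4. Stiff hinge (about 1.7 N m of friction, lid 0.7 kg): the lid stays at any angle where it is left, so it must be pushed all the way down; it does not spring back.
- lid_hinge (a point): Left end (nearest the robot) of the lid's hinge axis, fixed at washer (-140, 165, 12), axis along washer x. The lid is a flat white panel with a window, 440 mm wide (washer x -140 to 300), 370 mm from hinge to free edge, 22 mm thick. Shut, its outer (top) face is 24 mm above the deck, 12 mm above the axis, free edge to the machine's front; open, its outer face looks back at the console.
- lid_spot (a point): Point on the lid's outer face (the upper face when shut, facing the console when open), 200 mm from the hinge axis and 50 mm in from the lid's left edge (the one nearest the robot), moving with the lid; a good place to push. Its z axis: outward normal of that face.
- drawer (a joint): How far the detergent drawer stands open, in m: 0 = fully home against its stop, up to 0.12. It starts 0.05 to 0.11 open, moves along the washer's y (pushed towards the back to shut), resists with about 3 N and stays where it is left.
- drawer_face (a point): Point on the flat front face of the white detergent drawer, middle of its width, 40 mm above the deck, moving with it; the face looks to washer -y. The front is 150 mm wide, 4 to 62 mm above the deck, at washer x -250, left of the lid; shut, its face stands 12 mm ahead of the console's lower face. Behind it an open tray.
- start (a joint): Travel of the start button in m: 0 = out, 0.005 = fully pressed (about 5 N). It springs back when released.
- start_top (a point): Centre of the top of the round white start button, 28 mm across, 10 mm proud of the console's slope, straight above the drawer. Its z axis: outward along the button's axis, leaning 0.66 rad (38 degrees) from vertical towards the machine's front (washer -y); press inward along it.
- cup: Small white measuring cup, 64 mm across, 60 mm high, on the left front of the washer's deck in front of the drawer; origin at the centre of its underside. Leave it.
- jar: White lidded jar, 68 mm across, 85 mm high, on the left front of the deck; origin at the centre of its underside. Leave it.
- jug: Blue detergent jug with a handle and white cap, 150 x 80 x 220 mm high, on the front strip of the deck, ahead of the lid; origin at the centre of its underside. Leave it.
Mind the look-alikes: they are no part of the job. Leave any yellow look-alike of the cup alone.

How it is judged:
By the outcome, as a careful person would: the job done as asked, in the order asked, and still so for the second after the job is handed in, with the robot touching nothing.
It also fails if it takes over 58 s, if anything falls off the work surface, if the arm or the gripper's body presses on something with over 40 N, if the wrist force passes 120 N, or if a joint passes its speed limit or range.

ROBOT

A 7-joint arm with a two-finger parallel gripper is mounted at the origin on the work surface. World frame = base frame: x ahead of the robot, y to its left, z up, the work surface at z = 0. Lengths are in m, angles in rad, forces in N, time in s.
With the tool pointing down it reaches from about 0.4 to 0.9 m from the base axis. Payload 5.6 kg.
Tool frame: the origin (TCP) lies midway between the tips of the shut fingers; the grasp point (between the pads) lies 19 mm behind it; z points along the fingers, y is the line along which they close (so a half turn about z gives the same grasp; the last joint's range is limited). The gripper opens to 92 mm and grips with 3 to 60 N. Pads are 20 mm wide; open, the fingers measure 128 mm over their backs; the gripper's body (75 mm by 189 mm) begins 69 mm behind the grasp point.
Start: joints at [-1.351, 0.468, -0.012, 1.603, 0.006, 1.071, -0.056], TCP at [0.169, 0.628, 0.193] pointing down, gripper open.
Joint ranges: [-2.53, 2.53], [-0.31, 2.02], [-1.57, 1.55], [0.28, 2.44], [-1.29, 4.43], [0.15, 1.84], [-2.92, 2.92]. Speed limits (rad/s): [2.57, 2.57, 3.14, 3.14, 3.14, 3.14, 3.14].

INTERFACE

Orientations are given as a 3x3 rotation matrix whose columns are the frame's x, y, z axes.
In Python, from station import env, effector, solver, viewer, workorder, search_frame, tip_of gives the robot as it stands. Calls block until the motion is done:
- env.reach(position, orientation): joint-space move of the TCP to a pose.
- env.movel(position, frame=None, rate=0.15): straight line of the TCP; frame=None keeps the orientation; rate is the mean speed in m/s.
- env.goto_joints(angles): joint-space move.
- effector.release() and effector.grasp(squeeze=None): open the fingers fully, or close them until they stop; squeeze is the grip in N (None keeps the last).
- env.pause(seconds).
- solver.inverse_kinematics(position, orientation): joint angles nearest the present ones, or None.
- env.sense(): the state.
- viewer.read_camera(name): name is "scene" or "top" or "wrist"; returns (picture, depth): 480x640x3 uint8, red, green, blue; 480x640 float32, m along the optical axis (not along the pixel's ray), 0 where there is no reading.
- viewer.camera_info(name): a dict with "intrinsics" (3x3 intrinsics, pixels), "eye" and "rotation" of the camera in the world; the wrist camera has in their place "T_tool_cam" (4x4, takes a point from camera to tool coordinates, whose origin is the TCP and whose axes are the flange's). Camera axes: x right, y up, looking along -z (the intrinsics and any distortion apply to the point x, -y, -z); pixel columns grow to the right and rows downward; lengths in m; the calibration is good to about 2 mm. The wrist camera is an equidistant fisheye: a pixel r from the principal point sees the ray r / f radians off the axis. A picture is of the moment at which its call begins: read the wrist's pose just before it. camera_info takes no time and is no camera call.
A pose or a line that the arm cannot do raises env.PlanningError and nothing moves.
- workorder.finish_job(): hands the job in; it is judged then, once.
Trained networks look in the newest picture that a camera, given by its name, has taken for a name from the list of things; names that differ only in an ending like _2 or _b are one class to them, and where a whole thing is asked for, a point or a joint stands for the part that bears it (a point fixed in the world has none). Each returns a list of dicts, best first, with "score" (0 to 1); they miss things now and then, are a little off and sometimes report something else, mostly with a low value. They report only what shows in the picture. A call takes as long as a camera call. They do not tell look-alikes from the thing itself.
- search_frame(camera, name): "at" ([x, y, z] in m, in world coordinates, good to about 4 mm: the middle of the surface that is visible of it).
- tip_of(camera, name): "at" ([x, y, z] in m, in world coordinates, good to about 4 mm: a listed point, or the origin of a listed thing).
The state is a dict: "t": time; "joint_positions": joint angles; "joint_velocities": joint speeds; "tau": joint torques, N m; "ee_pos": TCP position; "tcp_rot": TCP orientation; "wrist_force": force on the tool from outside, world axes, zero at the start; "moment": the same for the moment, N m; "gripper_width": finger opening in m; "grasp_force": force on a finger pad.
Only numpy, scipy, OpenCV 4.12 (cv2) and the standard library are available. Lean on these libraries where they do the work, as an engineer would, in place of code of your own. Each camera call takes 0.05 s, during which the arm holds its last target. There are 200 camera calls.

## Working session

There is one attempt and no reset: what is moved stays moved. The work goes in short steps, each a Python script; the robot and the scene stay as the last script left them, time stands still between calls to the robot, and variables do not carry over. Pictures are saved under pics/ and viewed, at most 10 in all, crops included, and the job is handed in when it is done.

```bash
mkdir -p pics; ls
python3 - <<'E'
from station import env, effector, solver, viewer, workorder, search_frame, tip_of
import cv2,numpy as np
for c in ["scene","top"]:
    p,d=viewer.read_camera(c); cv2.imwrite(f"pics/{c}1.png",p[:,:,::-1]); np.save(f"pics/{c}1.npy",d)
    i=viewer.camera_info(c); print(c,np.round(i["eye"],3),np.round(i["rotation"],3).tolist(),np.round(i["intrinsics"],1).tolist(), [k for k in i])
    for n in ["console","lid_hinge","lid_spot","drawer_face","start_top","cup","jar","jug","washer"]:
        print(n,[(np.round(r["at"],3).tolist(),round(r["score"],2)) for r in tip_of(c,n)[:3]])
print(env.sense()["t"])
E
```

```text
pics
scene [ 0.739 -0.533  0.799] [[0.922, -0.273, 0.276], [0.388, 0.666, -0.637], [-0.01, 0.694, 0.72]] [[482.3, 0.0, 316.5], [0.0, 482.3, 230.8], [0.0, 0.0, 1.0]] ['intrinsics', 'eye', 'rotation']
console []
lid_hinge [([0.604, 0.278, 0.113], 0.95), ([0.75, 0.119, 0.101], 0.4)]
lid_spot [([0.657, 0.222, 0.3], 0.57)]
drawer_face [([0.494, 0.233, 0.142], 0.97)]
start_top [([0.491, 0.346, 0.215], 0.71)]
cup [([0.513, -0.065, 0.1], 0.87), ([0.217, 0.266, 0.001], 0.77)]
jar [([0.51, -0.184, 0.099], 0.56)]
jug [([0.652, -0.175, 0.104], 0.94), ([0.604, 0.278, 0.112], 0.35)]
washer [([0.752, 0.118, 0.103], 0.78)]
top [0.353 0.02  1.224] [[-0.01, 0.993, -0.116], [-1.0, -0.01, -0.003], [-0.004, 0.116, 0.993]] [[529.2, 0.0, 324.1], [0.0, 529.2, 241.5], [0.0, 0.0, 1.0]] ['intrinsics', 'eye', 'rotation']
console [([0.746, 0.309, 0.165], 0.6), ([0.511, -0.184, 0.098], 0.33)]
lid_hinge [([0.602, 0.277, 0.113], 0.84)]
lid_spot [([0.659, 0.219, 0.302], 0.59)]
drawer_face [([0.498, 0.235, 0.139], 0.77)]
start_top [([0.492, 0.349, 0.218], 0.54)]
cup [([0.22, 0.268, -0.001], 0.9), ([0.512, -0.062, 0.097], 0.71)]
jar [([0.512, -0.184, 0.099], 0.71)]
jug [([0.656, -0.176, 0.101], 0.63)]
washer [([0.752, 0.12, 0.1], 0.78), ([0.601, 0.279, 0.115], 0.35)]
1.0
```

View pics/scene1.png

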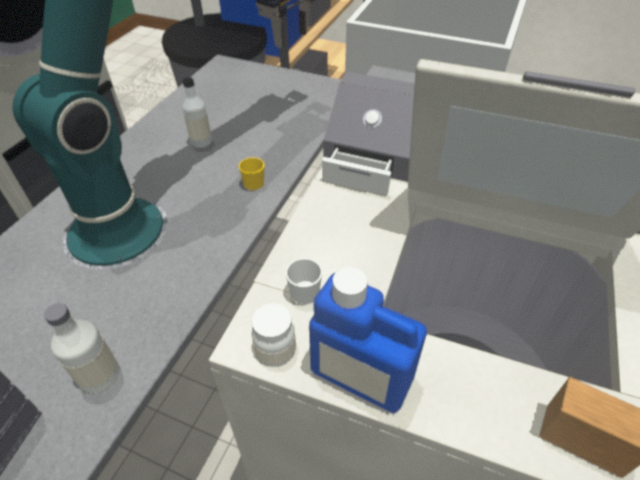

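View pics/top1.png

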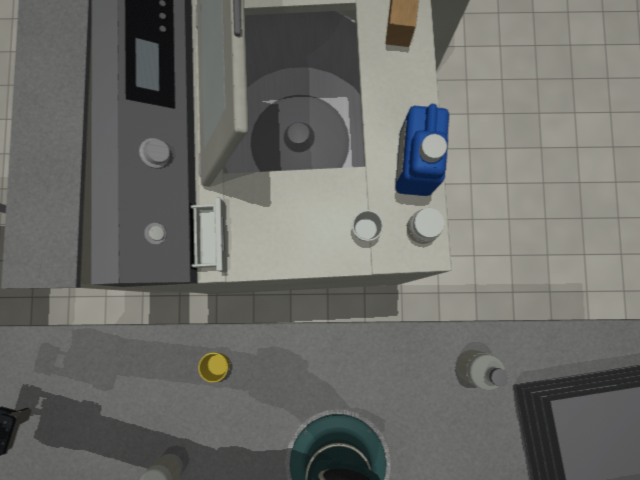

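The scene image shows the start button at (372,118), the open drawer at (358,170) and the lid at (530,150). The cup is at (304,280), the jar at (273,333) and the jug at (367,340). The top view shows the button at (155,232), the steel knob at (155,152), the drawer at (208,237) and a wooden block at (402,22).

The candidates for "start" are the round button at top (155,232), the knob at (155,152) and the small keys at (163,15). I choose (155,232), which is straight above the drawer. The yellow cup at scene (252,173) is a look-alike, so I'll leave it alone.

```bash
cat > h.py <<'E'
from station import env, effector, solver, viewer, workorder, search_frame, tip_of
import numpy as np, cv2
W=np.array([[0,0,0],[-.140,.165,.012],[-.250,.2403,.1165]])     # washer centre, hinge, start_top
P=np.array([[.752,.119,.1015],[.603,.2775,.113],[.4915,.3475,.2165]])
w=W[:,:2]-W[:,:2].mean(0); p=P[:,:2]-P[:,:2].mean(0)
yaw=np.arctan2((w[:,0]*p[:,1]-w[:,1]*p[:,0]).sum(),(w*p).sum())
c,s=np.cos(yaw),np.sin(yaw)
R=np.array([[c,-s,0],[s,c,0],[0,0,1]])
T=(P-W@R.T).mean(0)
T[2]=.1005
def w2(x,y,z): return R@np.array([x,y,z])/1000+T
def toW(q): return R.T@(np.array(q)-T)*1000
def rot(tilt,roll):
    """tool z = (0,sin tilt,-cos tilt) in washer; roll: angle of tool y from washer x"""
    z=np.array([0,np.sin(tilt),-np.cos(tilt)]); a=np.array([1.,0,0]); b=np.cross(z,a)
    y=np.cos(roll)*a+np.sin(roll)*b
    return R@np.c_[np.cross(y,z),y,z]
def st(m=""):
    e=env.sense(); print(m,"t",round(e["t"],2),"tcpW",np.round(toW(e["ee_pos"]),1),"F",np.round(e["wrist_force"],1)); return e
E
python3 - <<'E'
from h import *
print(np.degrees(yaw),T,[np.round(toW(q)-v*1000,1) for q,v in zip(P,W)])
print("drawer",toW([.496,.234,.14]),"spot",toW([.658,.2205,.301]))
print(np.round(env.sense()["tcp_rot"],2).tolist())
pts={"dr":(-255,115,38),"drin":(-255,178,38),"st0":(-250,215,150),"st":(-250,240,116),"lid0":(-90,150,210),"lid1":(-90,-35,24),"lid2":(-90,-65,24)}
for k,v in pts.items():
  for tl in (-.3,0,.3,.66):
    print(k,tl,[None if q is None else np.round(q,2).tolist() for q in (solver.inverse_kinematics(w2(*v),rot(tl,r*np.pi/2)) for r in range(4))])
a=cv2.imread("pics/scene1.png")[80:220,290:440]; b=cv2.imread("pics/top1.png")[120:270,90:240]
cv2.imwrite("pics/crop.png",np.hstack([cv2.resize(a,(400,400)),cv2.resize(b,(400,400))]))
E
```

```text
2.656461655427696 [0.75162183 0.11907034 0.1005    ] [array([ 0.4, -0.1,  1. ]), array([-1.1,  0.1,  0.5]), array([ 0.7, -0.1, -0.5])]
drawer [-250.02044667  126.65355815   39.5       ] spot [-88.82022457 105.65978778 200.5       ]
[[-0.97, 0.26, 0.0], [0.26, 0.97, 0.0], [-0.0, 0.0, -1.0]]
dr -0.3 [[-1.04, 0.47, 0.51, 1.85, 0.04, 1.02, -0.54], [-1.2, 0.52, 0.73, 1.86, -0.08, 1.02, -1.99], [-0.52, 0.45, -0.16, 1.82, 0.35, 1.09, 2.32], [-0.74, 0.44, 0.12, 1.83, 0.23, 1.05, 0.86]]
dr 0 [[-0.86, 0.36, 0.46, 1.95, -0.21, 0.87, -0.25], [-1.03, 0.4, 0.68, 1.96, -0.32, 0.89, -1.71], [-0.36, 0.36, -0.15, 1.92, 0.07, 0.87, 2.64], [-0.63, 0.35, 0.17, 1.93, -0.08, 0.87, 1.2]]
dr 0.3 [[-0.7, 0.34, 0.48, 2.03, -0.62, 0.84, 0.23], [-0.78, 0.35, 0.58, 2.03, -0.66, 0.86, -1.31], [0.65, 0.77, -1.32, 1.95, 0.63, 0.89, 2.28], [-0.53, 0.33, 0.27, 2.02, -0.53, 0.81, 1.72]]
dr 0.66 [[-0.43, 0.42, 0.42, 2.08, -1.05, 1.02, 0.75], [-0.45, 0.43, 0.45, 2.08, -1.06, 1.03, -0.81], [-0.78, 0.54, 0.89, 2.1, -1.2, 1.22, -2.26], [-0.42, 0.42, 0.41, 2.08, -1.05, 1.01, 2.32]]
drin -0.3 [[-1.08, 0.52, 0.47, 1.76, 0.02, 
[... 3858 characters left out ...]
 0.79, 1.64, -0.22, 1.0, -1.54], [-0.25, 0.6, -0.04, 1.59, 0.37, 1.05, 2.7], [-0.46, 0.61, 0.27, 1.61, 0.17, 1.01, 1.28]]
lid2 0 [[-0.57, 0.63, 0.64, 1.65, -0.43, 1.01, 0.26], [-0.62, 0.66, 0.73, 1.65, -0.49, 1.03, -1.26], [-0.89, 1.0, 1.34, 1.67, -1.0, 1.32, -2.46], [-0.34, 0.57, 0.31, 1.63, -0.2, 0.97, 1.65]]
lid2 0.3 [[-0.37, 0.64, 0.58, 1.64, -0.72, 1.12, 0.55], [-0.52, 0.72, 0.83, 1.65, -0.87, 1.21, -0.91], [-0.73, 1.03, 1.34, 1.67, -1.24, 1.55, -2.27], [-0.25, 0.61, 0.4, 1.63, -0.6, 1.07, 2.04]]
lid2 0.66 [[-0.24, 0.78, 0.65, 1.61, -1.07, 1.41, 0.86], [-0.28, 0.8, 0.72, 1.61, -1.11, 1.45, -0.69], [-0.37, 0.87, 0.88, 1.62, -1.2, 1.54, -2.21], [-0.16, 0.75, 0.53, 1.61, -1.0, 1.35, 2.39]]
```

View pics/crop.png

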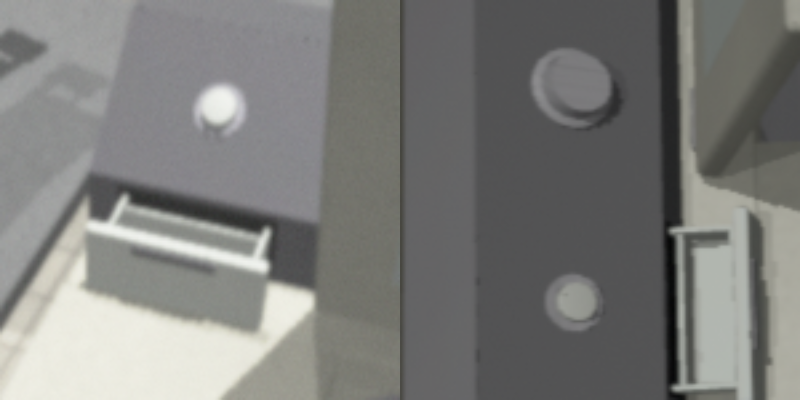

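The crop confirms it. The start button is the small bright one straight above the drawer, and the larger knob is the neighbour to its right. Next is the drawer.

Run:
```python
from h import *
effector.grasp(5)
e=env.sense(); env.movel(e["ee_pos"]+np.array([0,0,.22]),rate=.3)
O=rot(.3,0)
env.reach(w2(-265,85,230),O); st("above")
env.movel(w2(-265,95,36),O,rate=.2); st("front")
env.movel(w2(-265,155,36),O,rate=.08); st()
for y in range(159,190,3):
    env.movel(w2(-265,y,36),O,rate=.04); e=st()
    if np.linalg.norm(e["wrist_force"])>18: break
viewer.read_camera("scene"); print([ (toW(r["at"]).round(1),r["score"]) for r in tip_of("scene","drawer_face")])
```

```text
above t 5.22 tcpW [-265.2   86.7  230. ] F [0.3 0.1 0.2]
front t 6.35 tcpW [-264.2   95.1   36.9] F [0.2 0.5 1.1]
 t 7.25 tcpW [-265.7  155.2   35.7] F [ 0.7 -0.5  0.6]
 t 7.5 tcpW [-265.3  158.9   35.8] F [-0.5 -0.6 -0.1]
 t 7.75 tcpW [-265.3  162.    35.8] F [-1.8 -1.7 -0.8]
 t 8.0 tcpW [-265.2  165.2   35.9] F [-0.2 -1.7 -1.5]
 t 8.25 tcpW [-265.1  168.4   36. ] F [-0.2 -1.3 -0.5]
 t 8.5 tcpW [-265.   171.4   36.1] F [-1.7 -2.1 -0.9]
 t 8.75 tcpW [-264.9  174.4   36.1] F [-0.2 -1.1 -0.6]
 t 9.0 tcpW [-264.9  175.9   35.9] F [-1.8 -5.6  1.3]
 t 9.25 tcpW [-264.8  176.2   35.7] F [ -2.9 -13.2   5.5]
 t 9.5 tcpW [-264.8  176.5   35.6] F [ -4.8 -20.8  11.7]
[(array([-250.5,  178.4,   41.1]), 0.65)]
```

The drawer is home: there was a firm stop, and its face reads y=178. Now the lid.

Run:
```python
from h import *
env.movel(w2(-265,140,50),rate=.2)
env.movel(w2(-265,140,260),rate=.3)
O=rot(0,0)
env.reach(w2(-265,175,250),O); st("over")
env.movel(w2(-90,170,215),O,rate=.2); st("behind")
def tcp(a,r=200,h=3,dz=0):
    return w2(-90,165-(r*np.cos(a)-12*np.sin(a)-h),12+r*np.sin(a)+12*np.cos(a)+dz)
env.movel(tcp(1.3),O,rate=.12); st("near")
for a in np.arange(1.2,0.05,-.1):
    env.movel(tcp(a),O,rate=.07); e=st(f"a {a:.2f}")
    if np.linalg.norm(e["wrist_force"])>45: print("STOP"); break
viewer.read_camera("top"); print([(toW(r["at"]).round(1),r["score"]) for r in tip_of("top","lid_spot")])
p,_=viewer.read_camera("scene"); cv2.imwrite("pics/lid.png",p[:,:,::-1])
```

```text
over t 11.22 tcpW [-266.9  177.5  246.6] F [ 0.  -0.6  0.4]
behind t 12.26 tcpW [-90.3 169.5 215.4] F [ 0.1 -0.1  0.1]
near t 12.78 tcpW [-90.  125.5 208.3] F [-0.1  0.5  0.4]
a 1.20 t 13.22 tcpW [-90.  106.2 202.7] F [ 1.2  0.7 -0.1]
a 1.10 t 13.65 tcpW [-90.   88.1 195.7] F [-0.8  1.4  0.9]
a 1.00 t 14.08 tcpW [-90.1  69.2 186.5] F [-0.2  0.3  0.5]
a 0.90 t 14.52 tcpW [-90.   52.4 175.9] F [-0.   0.   0.2]
a 0.80 t 14.95 tcpW [-90.1  36.9 163.5] F [ 0.3 -0.3 -0.2]
a 0.70 t 15.38 tcpW [-90.2  22.5 149.7] F [-0.5  0.2 -0.6]
a 0.60 t 15.82 tcpW [-90.3   9.5 134.4] F [0.5 0.3 0.3]
a 0.50 t 16.25 tcpW [-90.3  -1.9 118.1] F [-0.1  0.6  0.3]
a 0.40 t 16.68 tcpW [-90.3 -11.5 100.6] F [0.5 0.2 0.3]
a 0.30 t 17.12 tcpW [-90.4 -19.4  82.1] F [ 0.4  0.3 -0.6]
a 0.20 t 17.55 tcpW [-90.4 -25.5  63.1] F [-0.2  1.4 -0.3]
a 0.10 t 17.98 tcpW [-90.4 -29.6  43.4] F [-0.2 -0.  -0.7]
[(array([-88.4, -27.9,  59.3]), 0.8), (array([-246.8,  177.2,   36.8]), 0.38)]
```

View pics/lid.png

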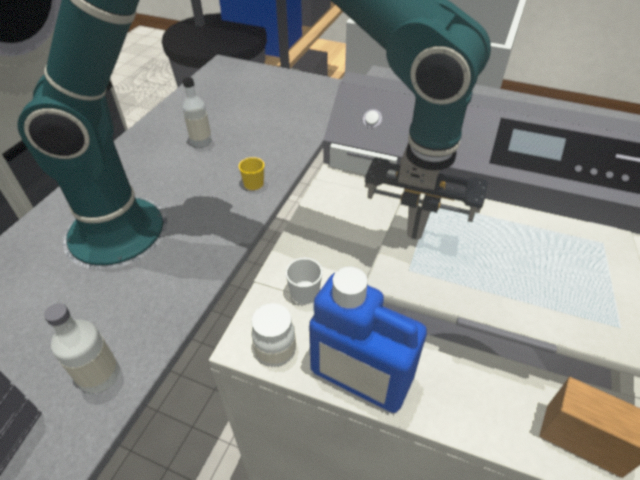

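The image shows the lid nearly shut (free edge about (520,340)) under the fingertips at (415,235). The jug, cup and jar haven't moved. I'll continue down slowly until the lid stops firmly.

Run:
```python
from h import *
O=rot(0,0)
for z in [36,32,28,26,24,22,20,18,16,14,12]:
    env.movel(w2(-90,-35,z),O,rate=.03); e=st(z)
    if abs(e["wrist_force"][2])>22: break
env.pause(.3); st("hold")
env.movel(w2(-90,-35,90),O,rate=.15); st("up")
p,d=viewer.read_camera("scene"); cv2.imwrite("pics/lid2.png",p[:,:,::-1])
print([(toW(r["at"]).round(1),r["score"]) for r in tip_of("scene","lid_spot")])
# lid height from depth
i=viewer.camera_info("scene"); K=np.array(i["intrinsics"])
for (x,y) in [(-120,-180),(-60,-180),(-120,-100),(100,-150),(200,-150),(-250,-100),(-200,0)]:
    q=np.array(i["rotation"]).T@(w2(x,y,24)-i["eye"]); u,v=(K@(np.array([q[0],-q[1],-q[2]])/-q[2]))[:2].round().astype(int)
    if 0<=u<640 and 0<=v<480:
        z=d[v,u]; g=np.linalg.solve(K,[u,v,1])*z
        print((x,y),(u,v),toW(np.array(i["rotation"])@[g[0],-g[1],-g[2]]+i["eye"]).round(1))
```

```text
36 t 18.6 tcpW [-90.2 -35.6  35.7] F [ 0.3 -0.   0.3]
32 t 18.88 tcpW [-90.2 -35.3  31.7] F [-0.4  0.1  1.2]
28 t 19.17 tcpW [-90.2 -34.9  27.7] F [ 0.8 -0.   0. ]
26 t 19.42 tcpW [-90.1 -34.9  25.8] F [-0.2  0.  -0.2]
24 t 19.67 tcpW [-90.  -34.9  23.9] F [ 0.5 -0.2 -0.2]
22 t 19.92 tcpW [-90.  -35.   21.8] F [-0.2  0.3  0.7]
20 t 20.17 tcpW [-90.  -35.   19.8] F [-0.1  0.4  0.3]
18 t 20.42 tcpW [-90.1 -34.8  17.7] F [ 0.1 -0.6  1.1]
16 t 20.67 tcpW [-90.1 -34.9  15.7] F [ 0.1 -0.4  0.3]
14 t 20.92 tcpW [-90.1 -34.9  13.8] F [ 0.1 -0.2  0.1]
12 t 21.17 tcpW [-90.  -34.9  11.8] F [ 0.3 -0.1  1.1]
hold t 21.47 tcpW [-90.1 -34.8  11.9] F [ 0.4 -0.   0. ]
up t 22.13 tcpW [-90.6 -34.8  89.3] F [-0.8  0.3  0.1]
[(array([-92.5, -32. ,  30. ]), 0.72), (array([-250.1,  175.3,   41.7]), 0.38)]
(-120, -180) (np.int64(374), np.int64(309)) [-101.4 -292.8  184.9]
(-60, -180) (np.int64(409), np.int64(319)) [ -57.2 -263.5  143.4]
(-120, -100) (np.int64(386), np.int64(274)) [-118.2 -111.6   37.2]
(100, -150) (np.int64(511), np.int64(333)) [  96.7 -160.6   36.9]
(200, -150) (np.int64(578), np.int64(351)) [ 194.7 -159.8   38.2]
(-250, -100) (np.int64(318), np.int64(255)) [-256.5  -80.6    0.8]
(-200, 0) (np.int64(359), np.int64(225)) [-206.3   25.7   -1.6]
```

View pics/lid2.png

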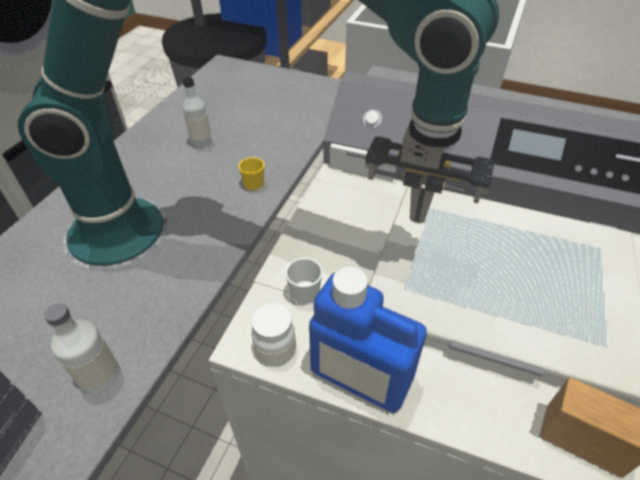

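The tips went below where the lid surface should be without any reaction force, yet the depth shows the lid around 37 mm. I'll measure the lid profile properly.

```bash
cat >> h.py <<'E'
def cloud(cam):
    p,d=viewer.read_camera(cam); i=viewer.camera_info(cam); K=np.array(i["intrinsics"])
    v,u=np.mgrid[:480,:640]; g=np.c_[u.ravel(),v.ravel(),np.ones(u.size)]@np.linalg.inv(K).T*d.ravel()[:,None]
    g=(g*[1,-1,-1])@np.array(i["rotation"]).T+np.array(i["eye"])
    g[d.ravel()==0]=np.nan
    return p,((g-T)@R*1000)
E
python3 - <<'E'
from h import *
for cam in ("top","scene"):
    p,c=cloud(cam); print(cam)
    for x in (-110,-90,0,100,200):
        row=[]
        for y in (140,100,60,20,-20,-60,-100,-140,-180,-220,-260):
            m=(abs(c[:,0]-x)<10)&(abs(c[:,1]-y)<10)&(c[:,2]<80)
            row.append(round(float(np.median(c[m,2])),1) if m.sum()>3 else None)
        print(x,row)
    print([(toW(r["at"]).round(1),r["score"]) for r in tip_of(cam,"lid_spot")])
E
```

```text
top
-110 [24.2, 25.5, None, None, None, 33.4, 34.5, 36.4, 38.4, -0.8, 24.2]
-90 [24.3, 24.9, None, None, None, 33.0, 34.8, 36.7, 38.1, -1.1, 31.1]
0 [23.9, 25.9, None, None, None, None, 35.7, 36.7, 38.0, -1.0, -0.9]
100 [24.3, 25.9, None, None, None, None, 35.0, 37.2, 38.4, 33.4, -0.4]
200 [23.7, 26.0, 27.8, 29.8, 31.3, 33.8, 34.8, 36.8, 38.8, -0.9, 45.7]
[(array([-88.9, -35.1,  30.3]), 0.88)]
scene
-110 [None, None, 28.6, 30.3, 31.8, 33.8, 35.7, 37.0, 38.8, None, None]
-90 [None, None, 28.7, 30.3, 32.2, 33.9, 35.6, 37.4, 38.9, None, None]
0 [25.2, 27.1, 29.0, 30.8, 32.4, 34.2, 36.2, 37.5, 39.1, -0.1, -0.3]
100 [25.4, 26.9, 29.0, 30.6, 32.5, 34.1, 36.0, 37.3, 38.8, 0.6, -0.1]
200 [25.2, 26.7, 29.2, 30.9, 32.5, 34.3, 35.8, 37.5, 38.8, None, None]
[]
```

Run:
```python
from h import *
e=st(); print(e["gripper_width"],e["grasp_force"],np.round(toW(e["ee_pos"]),1))
p,c=cloud("scene")
m=(abs(c[:,0]+90)<40)&(abs(c[:,1]+35)<30)&(c[:,2]>45)&(c[:,2]<180)
q=c[m]; print(m.sum()); 
for z in range(60,180,8):
    k=q[(q[:,2]>=z)&(q[:,2]<z+8)]
    if len(k): print(z,len(k),k[:,:2].min(0).round(),k[:,:2].max(0).round())
cv2.imwrite("pics/tip.png",cv2.resize(p[130:280,350:510,::-1],(640,600),interpolation=cv2.INTER_CUBIC))
```

```text
t 22.43 tcpW [-90.4 -35.1  89.1] F [ 0.1 -0.7  0.2]
0.00021444518177146736 0.0 [-90.4 -35.1  89.1]
596
108 31 [-99. -45.] [-78. -41.]
116 53 [-103.  -45.] [-77. -38.]
124 52 [-104.  -46.] [-77. -38.]
132 61 [-104.  -47.] [-76. -41.]
140 66 [-105.  -46.] [-75. -38.]
148 69 [-106.  -47.] [-74. -42.]
156 79 [-107.  -47.] [-73. -41.]
164 84 [-107.  -48.] [-73. -23.]
172 101 [-107.  -47.] [-72. -25.]
```

View pics/tip.png

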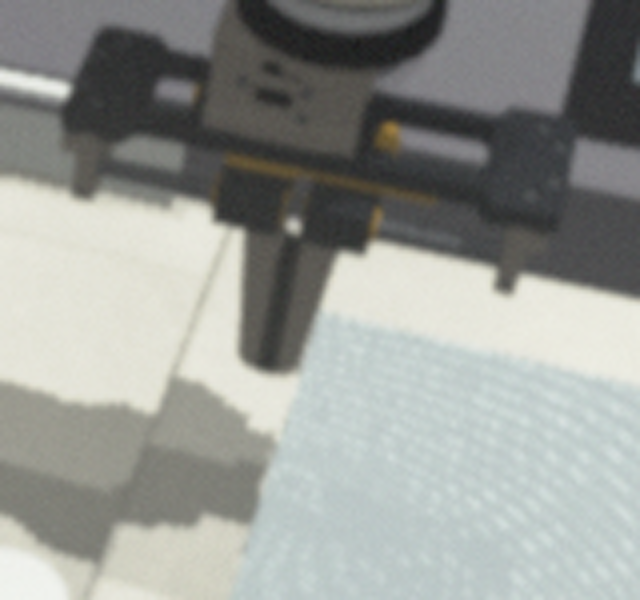

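The image shows the closed fingers ending at about (270,365). By depth their tips are near z=108 while the reported TCP is at 89, so the real tips sit about 20 mm short of the reported TCP. That matches the lid's 32 mm at a commanded 12 mm. I'll correct for it and push the lid the rest of the way down.

Run:
```python
from h import *
O=rot(0,0)
env.movel(w2(-90,-35,20),O,rate=.15)
for z in range(12,-9,-2):
    env.movel(w2(-90,-35,z),O,rate=.025); e=st(z)
    if abs(e["wrist_force"][2])>22: break
env.pause(.2); st("hold")
env.movel(w2(-90,-35,120),O,rate=.2); st("up")
p,c=cloud("top")
for x in (-110,0,100,200):
    print(x,[round(float(np.nanmedian(c[(abs(c[:,0]-x)<10)&(abs(c[:,1]-y)<10)&(c[:,2]<80),2])),1) for y in (140,100,-100,-140,-180)])
```

```text
12 t 23.57 tcpW [-90. -35.  12.] F [-0.4  0.1  0.5]
10 t 23.82 tcpW [-89.8 -35.1  10.1] F [ 1.3 -0.   0.7]
8 t 24.07 tcpW [-89.9 -35.2   7.9] F [0.5 0.3 0.1]
6 t 24.32 tcpW [-90.1 -35.    5.8] F [ 0.2 -0.1  0.4]
4 t 24.57 tcpW [-90.2 -34.8   3.7] F [-0.  -0.6  0.5]
2 t 24.82 tcpW [-90.1 -34.9   2.5] F [-2.9  0.2  5.3]
0 t 25.07 tcpW [-90.1 -34.8   2.4] F [-6.1 -0.6 15.8]
-2 t 25.32 tcpW [-90.1 -34.8   2.3] F [-10.3  -1.6  27.1]
hold t 25.52 tcpW [-90.  -34.8   2.3] F [-10.7  -0.5  26.5]
up t 26.27 tcpW [-90.9 -34.7 118.4] F [-0.7 -0.5  0.3]
-110 [23.1, nan, 22.6, 23.3, 23.3]
0 [23.2, 22.9, 23.2, 23.5, 22.8]
100 [23.6, 22.6, 23.4, 23.9, 23.7]
200 [23.0, 23.3, 23.5, 23.3, 23.0]
  return np.nanmean(a, axis, out=out, keepdims=keepdims)
```

The lid is flat: about 23.5 mm everywhere, with a firm stop. Now the button.

Run:
```python
from h import *
O=rot(.66,0); n=np.array([0,-np.sin(.66),np.cos(.66)])
viewer.read_camera("top"); r=[toW(r["at"]).round(1) for r in tip_of("top","start_top")]; print(r)
B=np.array([-250,240.3,116.5])
P=lambda g: w2(*(B+n*(g-21)))
env.movel(w2(-90,-35,260),rate=.3)
env.reach(P(80),O); st("pre")
env.movel(P(8),O,rate=.12); st("near")
for g in np.arange(4,-14,-1.5):
    env.movel(P(g),O,rate=.03); e=st(f"{g:.1f}")
    if np.dot(R.T@e["wrist_force"],n)>18: break
env.pause(.3)
p,_=viewer.read_camera("scene"); cv2.imwrite("pics/btn.png",p[:,:,::-1])
env.movel(P(90),O,rate=.2); st("away")
```

```text
[array([-246.8,  239.3,  118.2])]
pre t 28.15 tcpW [-249.   203.7  163.2] F [-0.3 -0.2  0.1]
near t 28.9 tcpW [-249.4  247.9  106.5] F [ 0.2 -0.4  0.3]
4.0 t 29.18 tcpW [-249.8  250.6  103.4] F [-0.1 -0.4 -0.3]
2.5 t 29.43 tcpW [-250.   251.6  101.9] F [ 0.1 -0.1  0.2]
1.0 t 29.68 tcpW [-250.1  252.6  100.6] F [-0.2  0.1 -0. ]
-0.5 t 29.93 tcpW [-250.   253.5   99.4] F [-0.2 -0.2 -1. ]
-2.0 t 30.18 tcpW [-249.9  254.3   98.5] F [ 0.1 -1.3  2.5]
-3.5 t 30.43 tcpW [-249.9  255.2   97.3] F [ 0.1 -1.5  3.2]
-5.0 t 30.68 tcpW [-249.9  256.2   96.1] F [-0.2 -2.6  3.1]
-6.5 t 30.93 tcpW [-249.8  256.8   95.3] F [-1.5 -5.3  7.5]
-8.0 t 31.18 tcpW [-249.8  256.9   95.2] F [ -6.4 -11.   13.5]
-9.5 t 31.43 tcpW [-249.7  257.    95. ] F [ -8.3 -17.2  23.4]
away t 32.43 tcpW [-250.9  199.   170. ] F [ 0.1 -0.1 -0.1]
```

View pics/btn.png

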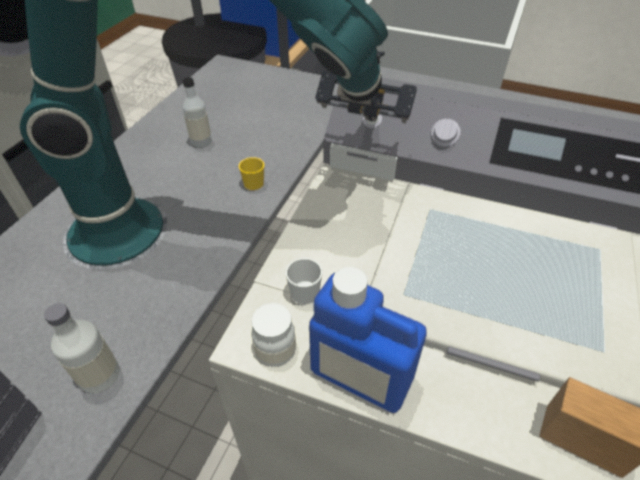

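The picture shows the tips on the button at (372,120). The contact showed a spring plateau and then a hard stop. The drawer at (363,160) needs a check before I hand in.

Run:
```python
from h import *
e=st(); env.movel(e["ee_pos"]+[0,-.05,.2],rate=.25); st()
p,c=cloud("scene"); cv2.imwrite("pics/fin.png",p[:,:,::-1])
for x in (-300,-250,-200):
    k=c[(abs(c[:,0]-x)<10)&(c[:,2]>12)&(c[:,2]<56)&(c[:,1]>80)&(c[:,1]<230)]; print(x,len(k),np.percentile(k[:,1],[5,50,95]).round(1) if len(k) else "")
print([(toW(r["at"]).round(1),r["score"]) for r in tip_of("scene","drawer_face")],[(toW(r["at"]).round(1),r["score"]) for r in tip_of("scene","start_top")],[(toW(r["at"]).round(1),r["score"]) for r in tip_of("scene","lid_spot")])
viewer.read_camera("top");print([(toW(r["at"]).round(1),r["score"]) for r in tip_of("top","drawer_face")])
```

```text
t 32.43 tcpW [-250.9  199.   170. ] F [ 0.1 -0.1 -0.1]
 t 33.4 tcpW [-254.   149.7  367.9] F [ 0.2  0.1 -0.5]
-300 135 [177.5 180.  182.4]
-250 129 [176.1 179.2 182. ]
-200 144 [177.  179.2 182. ]
[(array([-249.8,  176.2,   41.9]), 0.97)] [(array([-0.1,  1.2,  1.6]), 0.68)] [(array([-93.1, -35.3,  19.3]), 0.79)]
[(array([-246.7,  180. ,   38.1]), 0.43)]
```

View pics/fin.png

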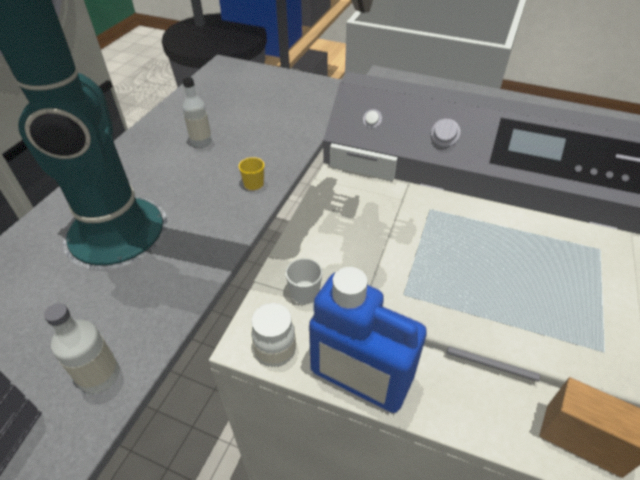

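The final image shows the drawer flush at (362,160), the lid flat at (510,280) and the button out again at (372,118). The cup, jar and jug are where they started, and the arm is clear.

```bash
python3 -c "
from station import workorder
print(workorder.finish_job())"
```

```text
the job is handed in; nothing more can be done
None
```

I pushed the drawer home, lowered the lid gently until it was fully shut, pressed the start button to its stop and moved the arm clear; the job was handed in at about 33 s, and the cup, jar and jug weren't moved.

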